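# Pop a battery pack out of its charging dock and trap it

### The arm

A 7-joint arm with a two-finger parallel gripper is mounted at the origin on the work surface. World frame = base frame: x ahead of the robot, y to its left, z up, the work surface at z = 0. Lengths are in m, angles in rad, forces in N, time in s.
With the tool pointing down it reaches from about 0.4 to 0.875 m from the base axis. Payload 6.5 kg.
Tool frame: the origin (TCP) lies on the centre line of the jaws, within the pads' length; the fingertips stand 8 mm ahead of it and the grasp point (between the pads) lies 11 mm behind it; z points along the fingers, y is the line along which they close (so a half turn about z gives the same grasp; the last joint's range is limited). The gripper opens to 88 mm and grips with 3 to 60 N. Pads are 18 mm wide; open, the fingers measure 123 mm over their backs; the gripper's body (75 mm by 187 mm) begins 45 mm behind the grasp point.
Start: joints at [1.085, 0.536, -0.004, 1.538, 0.003, 1.067, -0.071], TCP at [0.265, -0.594, 0.247] pointing down, gripper open.
Joint ranges: [-2.7, 2.7], [-0.37, 2.16], [-1.27, 1.26], [0.24, 2.4], [-1.31, 4.45], [0.19, 1.91], [-2.76, 2.76]. Speed limits (rad/s): [2.39, 2.39, 3.14, 3.14, 3.14, 3.14, 3.14].

### API

Orientations are given as a unit quaternion [x, y, z, w].
In Python, from rig import robot gives the robot as it stands. Calls block until the motion is done:
- robot.movep(position, orientation): joint-space move of the TCP to a pose.
- robot.move_straight(position, ori=None, vel=0.15, threshold=None): straight line of the TCP; ori=None keeps the orientation; vel is the mean speed in m/s. With threshold (N) it stops when the force on the tool has changed by that much, and returns True; else False.
- robot.goto_joints(angles): joint-space move.
- robot.grip(opening): finger opening in m; the grip force is fixed at half the most; returns when the fingers have stopped.
- robot.hold(seconds).
- robot.inverse_kinematics(position, orientation): joint angles nearest the present ones, or None.
- robot.read_state(): the state.
- robot.capture(name): name is "scene" or "top" or "wrist"; returns a dict with "pixels" (384x512x3 uint8, red, green, blue), "mtx" (3x3 intrinsics, pixels), "R" (3x3) and "t" (3): a world point X has camera coordinates R X + t; the wrist camera has in their place "tool_from_camera" (4x4, takes a point from camera to tool coordinates, whose origin is the TCP and whose axes are the flange's). Camera axes: x right, y down, z forward; pixel columns grow to the right and rows downward; lengths in m; the calibration is good to about 2 mm. A picture is of the moment at which its call begins: read the wrist's pose just before it. There is no depth.
A pose or a line that the arm cannot do raises robot.IKError and nothing moves.
- robot.finish_job(): hands the job in; it is judged then, once.
The state is a dict: "time": time; "qpos": joint angles; "qd": joint speeds; "tau": joint torques, N m; "eef_pos": TCP position; "ee_rot": TCP orientation; "ft_force": force on the tool from outside, world axes, zero at the start; "wrist_torque": the same for the moment, N m; "finger_gap": finger opening in m; "grasp_force": force on a finger pad.
Only numpy, scipy, OpenCV 4.12 (cv2) and the standard library are available. Lean on these libraries where they do the work, as an engineer would, in place of code of your own. Each camera call takes 0.05 s, during which the arm holds its last target. There are 200 camera calls.

### The job

On the stock-room bench, press the release key of the charging dock all the way down with one fingertip, so that the spring ejector pops the battery pack out onto the dock's ramp, and with the other finger stop the pack before it has slid 5 cm. Only press and block: do not lift or pinch the pack, and leave the spare pack, the handheld terminal, the tape roll and the blue bin where they are. Finish while holding: one finger still keeps the key fully down and the other still keeps the pack trapped at rest, lying flat on the ramp.

Things in the scene. Friction and masses are not known exactly. Their poses are not given: they have to be found in the camera images.
- dock: Grey charging dock, fixed, 165 mm long (its x), 108 wide (y), 87 high at its hooded rear. Origin on the bench surface; x points level along the bay to the open low end where the pack comes out, y is left of that, z up. The bay (a straight sloping chute) runs along x at y = 0; the release key is beside it at y = +52 mm.
- ramp: The bay's slippery metal deck, part of the dock. Origin on its surface and midline, 34 mm above the dock's origin, where the pack's front face starts; x runs down the slope (14 degrees below level) to the open end at 78 mm, y as the dock's, z square to the deck. 47 mm wide inside rails 10 mm high. A hood covers x = -86 to -42 mm, top 33 mm above the deck. At the dock's x = 36 mm the deck is 25 mm above the bench.
- pack_center (a point): Centre of the loose black battery pack, 70 mm long (down the slope) x 44 x 26 high, about 0.2 kg, white blank label. It starts in the bay, rear under the hood, centre at x -35, y 0, z 13 mm in the ramp's frame. Once freed, ejector (1.7 to 0.7 N over 14 mm) and slope send it down the ramp: 5 cm in a fraction of a second. Only a finger already in its way stops it.
- key_top (a point): Centre of the top of the release key: flat dark metal key, 36 mm (dock's x) by 30 (y), at x 36, y 52 mm in the dock's frame; top 46 mm above the bench when up, 35 when fully down. A fingertip level with the pressed key and standing in the bay beside it clears the deck by 10 mm there, so one finger can press while the other blocks.
- catch (a point): Top of the steel catch that holds the pack's front face, joined to the key and moving up and down with it: 6 mm long, 12 wide, at x 4, y 14 mm in the ramp's frame, standing 9 mm above the deck. It sinks below the deck when the key is fully down; the pack is free after about 9 mm. Let up under the pack, it lifts the pack.
- key (a joint): How far the key is pressed down, m: 0 up, 0.011 fully down (hard stop). It springs back; about 2.5 N to start it, 6 N fully down.
- spare_center (a point): Centre of a spare battery pack like the other, 70 x 44 x 26 mm, lying loose on the bench beside the dock, on the side away from the key. Leave alone.
- terminal: Handheld data terminal lying face up on the bench beside the dock on the key's side, 150 x 72 x 22 mm, loose; origin at the centre of its underside, x along its length. Leave alone.
- tape: Upright-axis ring of packing tape core, 100 mm across, 48 mm high, loose; origin at the centre of its underside. Leave alone.
- bin: Empty open blue parts bin, 200 x 120 x 80 mm, loose; origin at the centre of its underside, x along its length. Leave alone.
Not all that is in view belongs to the job. Of the things like the dock, leave any that is yellow; of the rest the larger one is meant.

How it is judged:
By the outcome, as a careful person would: the job done as asked, in the order asked, and still so for the second after the job is handed in, while the arm keeps its last pose, push and grip.
It also fails if it takes over 32 s, if anything falls off the work surface, if the arm or the gripper's body presses on something with over 40 N, if the wrist force passes 120 N, or if a joint passes its speed limit or range.

## Working session

There is one attempt and no reset: what is moved stays moved. The work goes in short steps, each a Python script; the robot and the scene stay as the last script left them, time stands still between calls to the robot, and variables do not carry over. Pictures are saved under pics/ and viewed, at most 10 in all, crops included, and the job is handed in when it is done.

```bash
ls; mkdir -p pics
python3 - <<'E'
from rig import robot
import cv2,pickle
d={}
for n in("scene","top"):
    c=robot.capture(n);d[n]=c
    cv2.imwrite(f"pics/{n}0.png",cv2.resize(c["pixels"][:,:,::-1],(800,600),interpolation=cv2.INTER_CUBIC))
    print(n,c["mtx"],c["R"],c["t"])
pickle.dump(d,open("c0.pkl","wb"))
s=robot.read_state();print(s["time"],s["ee_rot"],s["finger_gap"])
E
```

```text
pics
scene [[356.80225549   0.         256.52170863]
 [  0.         356.80225549 186.06302502]
 [  0.           0.           1.        ]] [[ 0.27594402  0.96097129 -0.01972511]
 [ 0.69160783 -0.2127637  -0.69022476]
 [-0.66748297  0.17682136 -0.72332613]] [-0.15086449 -0.29824267  1.61207142]
top [[452.29331976   0.         262.94040126]
 [  0.         452.29331976 192.94090104]
 [  0.           0.           1.        ]] [[-2.51811443e-02 -9.99677178e-01 -3.38360593e-03]
 [-9.94747624e-01  2.53925936e-02 -9.91583580e-02]
 [ 9.92122661e-02  8.68913040e-04 -9.95065913e-01]] [0.01332521 0.51730186 1.54523092]
0.1 [ 9.78044228e-01  2.08395959e-01 -2.31937572e-04 -7.48085328e-04] 0.0882132204663075
```

View pics/top0.png

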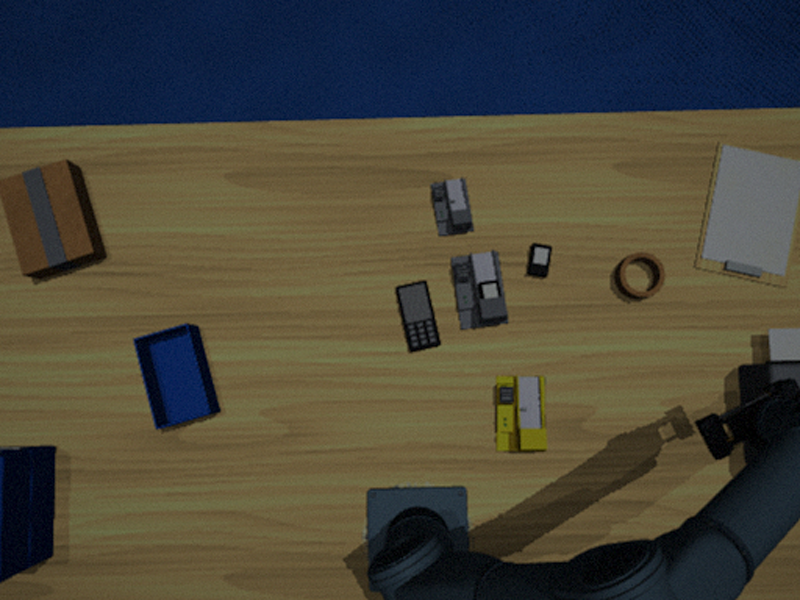

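View pics/scene0.png

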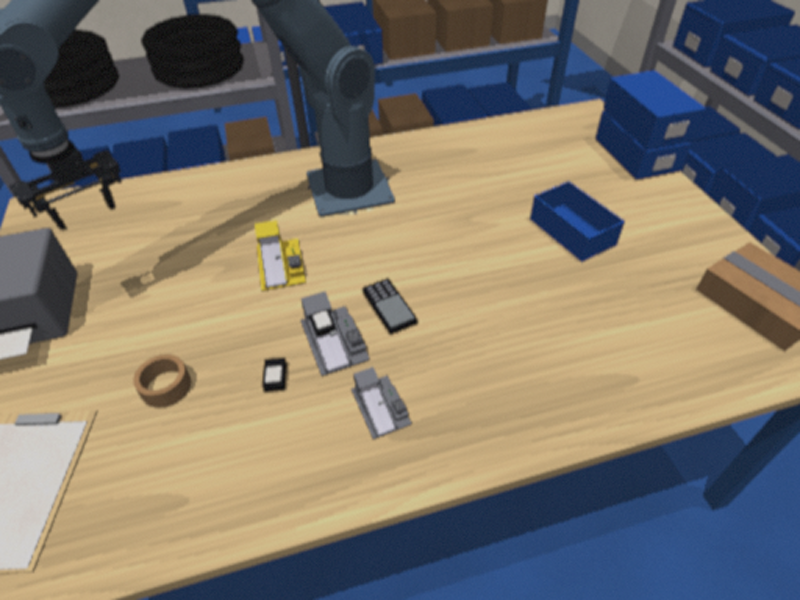

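The top view shows the large grey dock at about (480,290), its open end up (world +x) and its key on the left at (463,283). The terminal is left of it and the spare pack right at (540,260). The yellow dock and a small grey one are decoys. Next I'll enlarge both views.

Run:
```python
import pickle,cv2
d=pickle.load(open("c0.pkl","rb"))
import numpy as np
ims=[]
for n,(u,v) in(("top",(277,153)),("scene",(183,178))):
    p=d[n]["pixels"][v:v+64,u:u+64,::-1] if 0 else d[n]["pixels"][v:v+66,u:u+66,::-1]
    ims.append(cv2.resize(cv2.convertScaleAbs(p,alpha=1.5),(396,396),interpolation=cv2.INTER_CUBIC))
cv2.imwrite("pics/crop1.png",np.hstack(ims))
```

```text
(no output)
```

View pics/crop1.png

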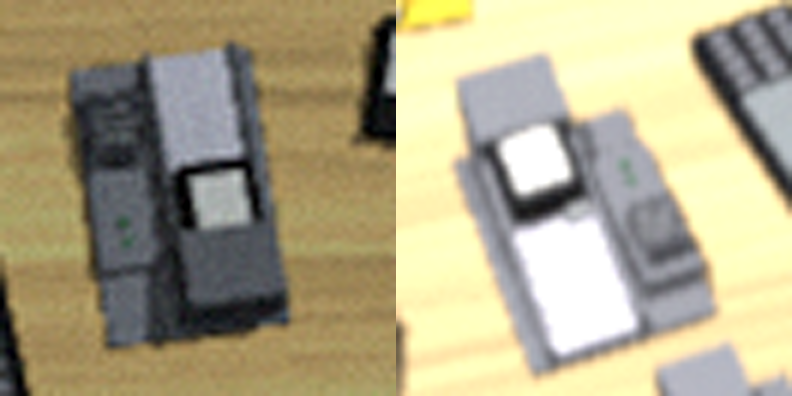

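Left crop (top): key centre (115,115), deck low-end corners (150,57) and (228,47), dock far corners (72,72)/(107,347)/(287,322). Right crop (scene): key (261,225), deck end corners (159,357) and (242,330).

```bash
cat > h.py <<'E'
import numpy as np, cv2
def P(c): return c["mtx"]@np.c_[c["R"],c["t"]]
def tri(cams,pix):
    A=[]
    for c,(u,v) in zip(cams,pix):
        p=P(c);A+=[u*p[2]-p[0],v*p[2]-p[1]]
    X=np.linalg.svd(np.array(A))[2][-1];return X[:3]/X[3]
def onplane(c,uv,z):
    r=c["R"].T@np.linalg.solve(c["mtx"],[*uv,1]);o=-c["R"].T@c["t"]
    return o+r*(z-o[2])/r[2]
E
python3 - <<'E'
import pickle;from h import *
d=pickle.load(open("c0.pkl","rb"));T,S=d["top"],d["scene"]
t=lambda a,b:(277+a/6-.42,153+b/6-.42); s=lambda a,b:(183+a/6-.42,178+b/6-.42)
for n,a,b in(("key",(115,115),(261,225)),("endL",(150,57),(159+83,330)),("endR",(228,47),(159,357))):
    print(n,tri((T,S),(t(*a),s(*b))))
for n,a,z in(("baseL far",(72,72),.0),("L near",(107,347),0),("R near",(287,322),0),("key",(115,115),.046),("pkL",(178,167),.06)):print(n,onplane(T,t(*a),z))
E
```

```text
key [ 0.58506693 -0.11381775  0.05206747]
endL [ 0.62413616 -0.13731057  0.01653003]
endR [ 0.62880681 -0.18343668  0.01664131]
baseL far [ 0.6189204  -0.09336238  0.        ]
L near [ 0.45549495 -0.10884307  0.        ]
R near [ 0.46748539 -0.21481261  0.        ]
key [ 0.58589115 -0.11459022  0.046     ]
pkL [ 0.55315359 -0.14833353  0.06      ]
```

Heights check out: the deck end measured 16.5 mm against 15 expected, and the key 52 against 46. Yaw is about 5.6°. Next I'll move above the dock for close wrist views from two places.

Run:
```python
from rig import robot
from h import *
from scipy.spatial.transform import Rotation as R
import pickle
a=np.radians(5.6);q=(R.from_euler('z',a)*R.from_euler('x',np.pi)).as_quat()
O=np.array([.552,-.168,0]);M=R.from_euler('z',a).as_matrix()
out=[];ims=[]
for k,p in enumerate(([.0,.026,.19],[.045,.026,.19])):
    w=O+M@p
    if k==0: robot.movep(w,q); robot.grip(.0345)
    else: robot.move_straight(w)
    robot.hold(.2)
    s=robot.read_state();c=robot.capture("wrist")
    B=np.eye(4);B[:3,:3]=R.from_quat(s["ee_rot"]).as_matrix();B[:3,3]=s["eef_pos"]
    E=np.linalg.inv(B@c["tool_from_camera"]);c["R"],c["t"]=E[:3,:3],E[:3,3]
    out.append(c);print(s["time"],s["eef_pos"],w,s["finger_gap"],s["qpos"].round(2) if hasattr(s["qpos"],"round") else s["qpos"])
    cv2.imwrite(f"pics/w{k}.png",cv2.resize(cv2.convertScaleAbs(c["pixels"][:,:,::-1],alpha=1.4),(800,600),interpolation=cv2.INTER_CUBIC))
pickle.dump(out,open("w.pkl","wb"))
```

```text
3.1417 [ 0.54946997 -0.1421145   0.18999298] [ 0.54946284 -0.14212409  0.19      ] 0.03441960196922468 [ 0.28  0.47 -0.14  1.8   0.08  0.87 -1.37]
3.8417 [ 0.59326918 -0.13814039  0.18998217] [ 0.59424808 -0.13773286  0.19      ] 0.03435505701273153 [ 0.25  0.54 -0.13  1.69  0.09  0.92 -1.39]
```

View pics/w0.png

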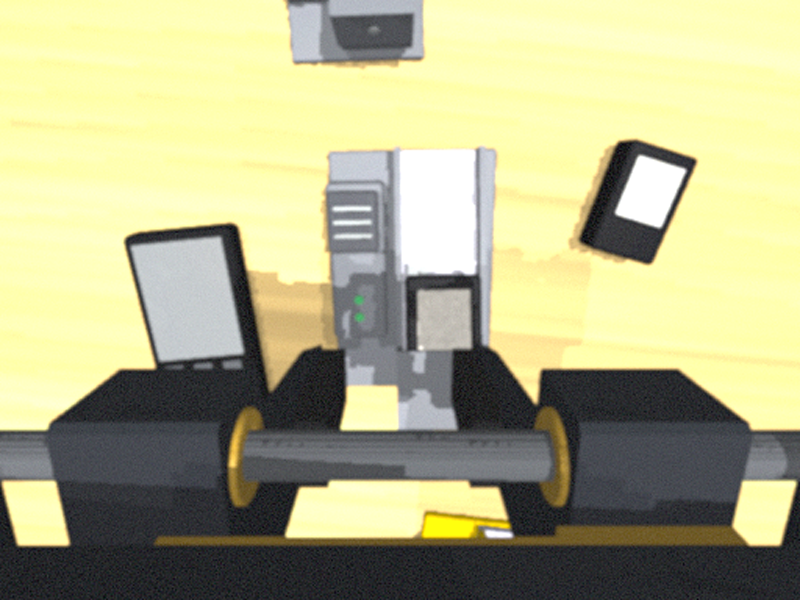

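View pics/w1.png

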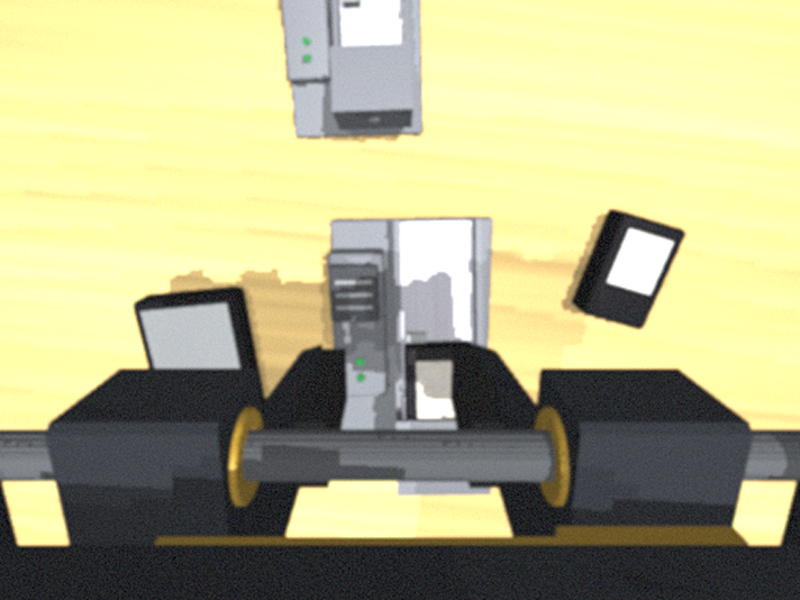

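In w0 the key centre is about (354,221), the deck end corners are (399,150) and (476,150), and the pack's front top edge is (407,279)–(477,278). In w1 the key is about (355,293) and the deck end corners are (397,219) and (472,219).

```bash
python3 - <<'E'
import pickle;from h import *
c=pickle.load(open("w.pkl","rb"));f=lambda a:((a[0]+.5)*.64-.5,(a[1]+.5)*.64-.5)
for n,a,b in(("key",(354,221),(355,293)),("endL",(399,150),(397,219)),("endR",(476,150),(472,219)),("baseFL",(330,152),(331,220)),("baseFR",(494,149),(490,218))):
    print(n,tri(c,(f(a),f(b))))
for k,a,z in((0,(354,221),.046),(1,(355,293),.046),(0,(399,150),.015),(0,(476,150),.015),(1,(397,219),.015),(1,(472,219),.015)):print(k,onplane(c[k],f(a),z))
print(onplane(c[0],f((407,279)),.0585),onplane(c[0],f((477,278)),.0585))
E
python3 - <<'E'
import cv2
a=cv2.imread("pics/w1.png")[200:380,300:520]
cv2.imwrite("pics/w1c.png",cv2.resize(cv2.convertScaleAbs(a,alpha=.7),None,fx=3.2,fy=3.2,interpolation=cv2.INTER_CUBIC))
E
```

```text
key [ 0.57964371 -0.11351976  0.04306819]
endL [ 0.62235037 -0.13543008  0.00631295]
endR [ 0.6271171  -0.18447933  0.00644295]
baseFL [ 0.61684185 -0.09128426  0.00173098]
baseFR [ 0.62885462 -0.1960952   0.00595559]
0 [ 0.5800577  -0.11384186  0.046     ]
1 [ 0.58049145 -0.11363085  0.046     ]
0 [ 0.62229007 -0.13593424  0.015     ]
0 [ 0.62690691 -0.18341046  0.015     ]
1 [ 0.62341186 -0.13487742  0.015     ]
1 [ 0.62806002 -0.18288604  0.015     ]
[ 0.55164897 -0.14745982  0.0585    ] [ 0.55613031 -0.18727283  0.0585    ]
```

View pics/w1c.png

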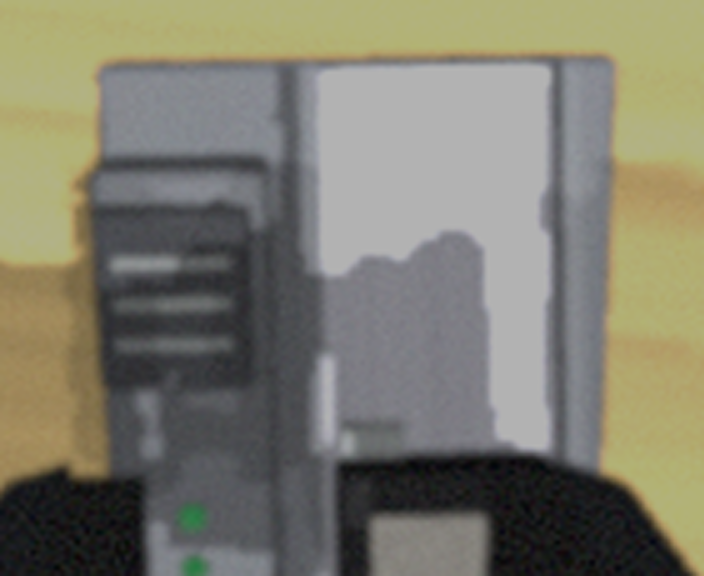

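The key measures (0.580,-0.113,0.045) and fits the deck-end prediction to 2 mm. Dock origin is about (0.5497,-0.1672) with yaw 5.5°. I'll press with the fingers centred at dock x 38 and y 26.

Run:
```python
from rig import robot
from h import *
from scipy.spatial.transform import Rotation as R
a=np.radians(5.5);Z=R.from_euler('z',a);q=(Z*R.from_euler('x',np.pi)).as_quat()
O=np.array([.5497,-.1669,0]);w=lambda z:O+Z.apply([.038,.026,z])
def st(m):
    s=robot.read_state();print(m,round(s["time"],2),np.round(s["eef_pos"],4),np.round(s["ft_force"],2),round(s["finger_gap"],4))
robot.grip(.038)
robot.move_straight(w(.09),q);robot.move_straight(w(.060),vel=.06);robot.hold(.2);st("above")
print(robot.move_straight(w(.034),vel=.02,threshold=14));st("stop")
robot.hold(.5);st("held")
for n in("wrist","scene"):
    p=robot.capture(n)["pixels"][:,:,::-1]
    if n=="scene":p=p[170:260,165:285]
    cv2.imwrite(f"pics/{n}2.png",cv2.resize(cv2.convertScaleAbs(p,alpha=1.2),(800,600),interpolation=cv2.INTER_CUBIC))
```

```text
above 5.83 [ 0.5854 -0.1374  0.0604] [-0.14 -0.04 -0.26] 0.0378
True
stop 6.68 [ 0.5852 -0.1374  0.0435] [0.   0.4  7.66] 0.038
held 7.18 [ 0.5853 -0.1374  0.0435] [-0.83  0.12  7.89] 0.0381
```

View pics/scene2.png

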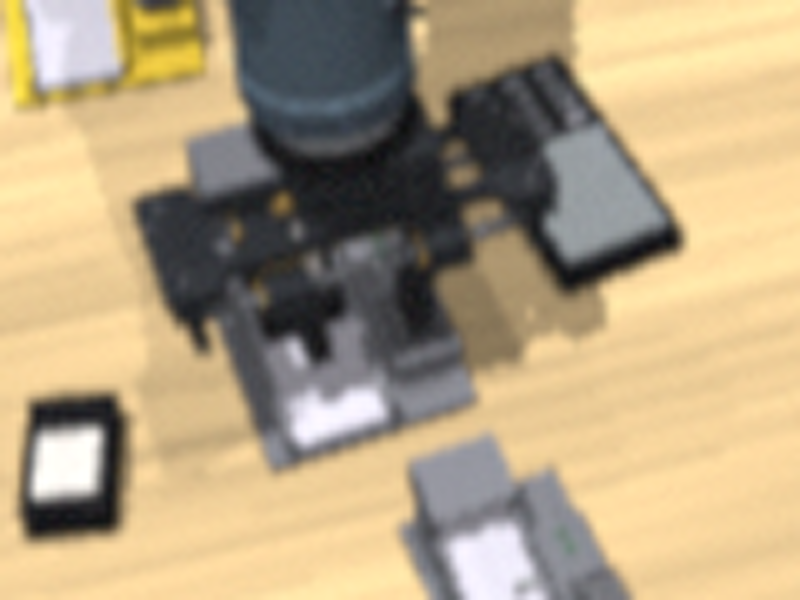

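View pics/wrist2.png

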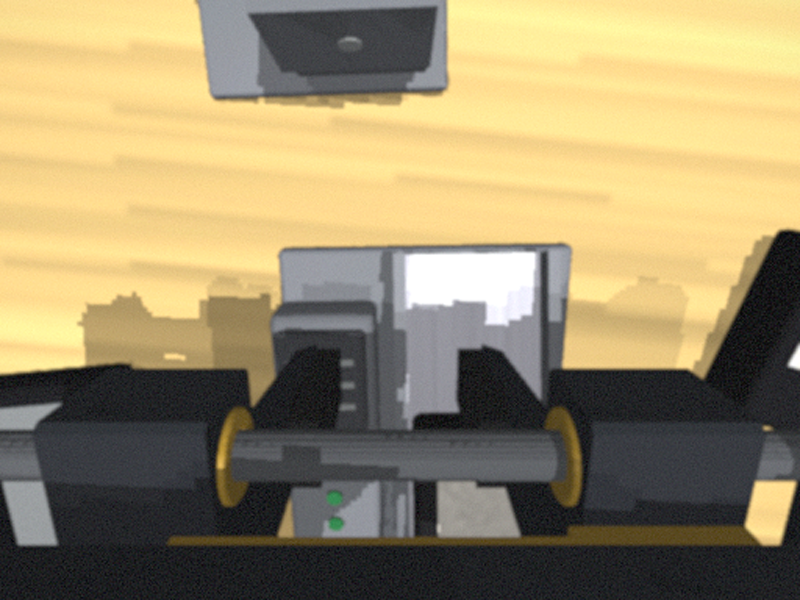

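The scene view shows the key finger on the key at (415,310) and the blocking finger in the bay at (315,330). The wrist view shows the pack's front top edge at about row 415, between columns 415 and 460. The force is only 7.9 N, so I'll push firmer in small steps and check the pack's position.

Run:
```python
from rig import robot
from h import *
from scipy.spatial.transform import Rotation as R
a=np.radians(5.5);Z=R.from_euler('z',a)
O=np.array([.5497,-.1669,0]);w=lambda z:O+Z.apply([.038,.026,z])
z=.0435
for i in range(8):
    z-=.0007
    robot.move_straight(w(z),vel=.01);robot.hold(.2)
    s=robot.read_state();print(round(s["time"],2),round(z,4),np.round(s["eef_pos"],4),np.round(s["ft_force"],2))
    if s["ft_force"][2]>15:break
for k in range(2):
    robot.hold(.4);s=robot.read_state();c=robot.capture("wrist");print(np.round(s["ft_force"],2))
B=np.eye(4);B[:3,:3]=R.from_quat(s["ee_rot"]).as_matrix();B[:3,3]=s["eef_pos"]
E=np.linalg.inv(B@c["tool_from_camera"]);c["R"],c["t"]=E[:3,:3],E[:3,3]
cv2.imwrite("pics/w3.png",cv2.resize(cv2.convertScaleAbs(c["pixels"][200:,160:384,::-1],alpha=1.5),(730,600),interpolation=cv2.INTER_CUBIC))
X=Z.inv().apply(onplane(c,(435*.64,415*.64),.053)-O);print("front edge dock",X)
```

```text
7.73 0.0428 [ 0.5853 -0.1374  0.0434] [-3.53  0.32 10.46]
8.18 0.0421 [ 0.5853 -0.1374  0.0433] [-4.69  1.44 15.73]
[-4.02  0.38 15.86]
[-4.8   0.36 17.44]
front edge dock [0.03407206 0.01414154 0.053     ]
```

View pics/w3.png

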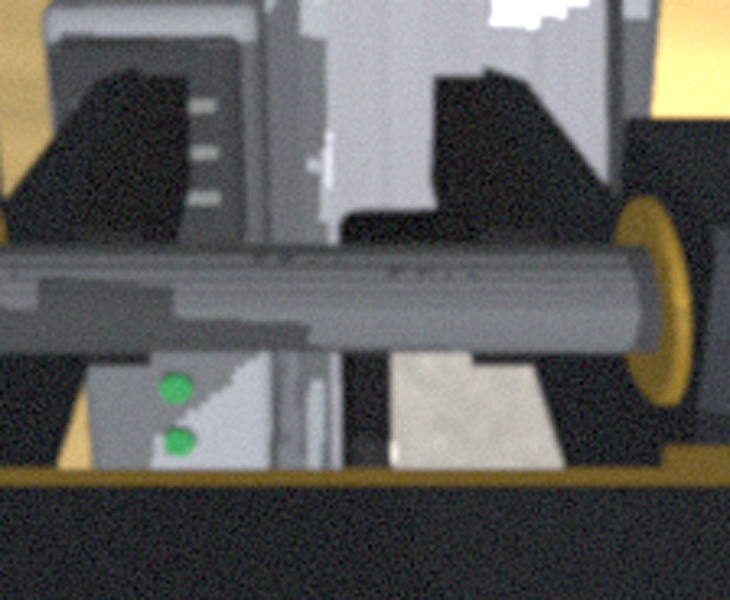

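The key is on its hard stop: the force rose from 8 to 16 N with only about 0.2 mm of travel, with the tip at 35 mm. The view shows the pack's front (row 212, columns 340–440) resting against the blocking finger after about 25 mm of slide.

Run:
```python
from rig import robot
print(robot.read_state()["ft_force"]);print(robot.finish_job())
```

```text
[-4.45950676  0.68118082 15.2397283 ]
the job is handed in; nothing more can be done
None
```

I handed the job in with one finger holding the key on its hard stop at about 15 N and the other blocking the pack after roughly 25 mm of slide; the judged result was not shown.

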